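# Turn the potting turntable until the bird feeder is at the front

### The arm

A 7-joint arm with a two-finger parallel gripper is mounted at the origin on the work surface. World frame = base frame: x ahead of the robot, y to its left, z up, the work surface at z = 0. Lengths are in m, angles in rad, forces in N, time in s.
With the tool pointing down it reaches from about 0.425 to 1.025 m from the base axis. Payload 9.4 kg.
Tool frame: the origin (TCP) lies on the centre line of the jaws, within the pads' length; the fingertips stand 17 mm ahead of it and the grasp point (between the pads) lies 2 mm behind it; z points along the fingers, y is the line along which they close (so a half turn about z gives the same grasp; the last joint's range is limited). The gripper opens to 93 mm and grips with 3 to 60 N. Pads are 15 mm wide; open, the fingers measure 128 mm over their backs; the gripper's body (75 mm by 188 mm) begins 65 mm behind the grasp point.
Start: joints at [1.233, 0.599, -0.003, 1.599, 0.002, 0.943, -0.08], TCP at [0.187, -0.7, 0.236] pointing down, gripper open.
Joint ranges: [-2.57, 2.57], [-0.35, 1.97], [-1.29, 1.29], [0.11, 2.56], [-1.05, 4.19], [0.11, 1.86], [-2.63, 2.63]. Speed limits (rad/s): [2.22, 2.22, 3.01, 3.01, 3.14, 3.14, 3.14].

### API

Orientations are given as a unit quaternion [x, y, z, w].
In Python, from station import telemetry, read_camera, arm gives the robot as it stands. The module is installed in compiled form; this text tells all that it offers.
- The arm moves only by the tool drive_tool, never from a script. Its argument "series" is a list of rows, each a list of 3 entries, a list of its own where there are three numbers: the shift along the tool's x, y, z in mm, then the turn, a rotation vector about the tool's x, y, z in rad, then the gripper command: -1 is fully open, 1 is shut, values between are in proportion. A call has 1 to 10 rows; each row is the pose to reach, as a shift and turn from the pose commanded when the call began, along the tool's axes at that moment; what a row does not reach only later rows make up. A row lasts 1/12 s, in which the tool goes at most 41.7 mm and 7.16 degrees, less where a joint would pass 70% of its speed; a pose out of reach is approached as far as the arm can. A call with a gripper value outside its range is refused whole. The fingers move at their own pace and stop on an object; the grip force is fixed at half the most. Time passes only in rows, so rows that repeat a pose let the fingers close. It gives the time, the measured TCP pose, the force, the opening and the grip force at its end, in the units of the state.
- telemetry.observe(): the state, without advancing time (a new reading comes with each control period).
- read_camera(name): name is "scene" or "top" or "wrist"; returns a dict with "frame" (400x640x3 uint8, red, green, blue), "fovy" (degrees; the focal length in pixels is half the picture's height over the tangent of half this angle, whatever the lens; pixels are square), "cx", "cy" (the principal point, pixels), "rvec" (rotation vector, rad) and "tvec" (3), from world to camera coordinates, as OpenCV has them. Camera axes: x right, y down, z forward; pixel columns grow to the right and rows downward; lengths in m; the calibration is good to about 2 mm. A picture is of the moment at which its call begins. There is no depth.
- arm.finish_job(): hands the job in; it is judged then, once.
The state is a dict: "time_s": time; "joints": joint angles; "joint_vel": joint speeds; "effort": joint torques, N m; "eef_pos": TCP position; "tcp_rot": TCP orientation; "wrist_force": force on the tool from outside, world axes, zero at the start; "ft_torque": the same for the moment, N m; "gripper_width": finger opening in m; "finger_force": force on a finger pad.
Only numpy, scipy, OpenCV 4.12 (cv2) and the standard library are available. Lean on these libraries where they do the work, as an engineer would, in place of code of your own. Each camera call takes 0.05 s, during which the arm holds its last target. There are 200 camera calls.

### The job

Push the turntable round by the pegs on its rim until the bird feeder standing on it is at the front, in line with the raised pointer on the foot, and leave it at rest there with the robot clear. Only push the turntable: do not touch, lift or topple the feeder, tumbler or plant pot riding on it, and leave the trowel and the bundle of canes on the bench where they lie.

Things in the scene. Friction and masses are not known exactly. Their poses are not given: they have to be found in the camera images.
- foot: Fixed foot of the turntable, mostly hidden under it. Origin on the bench, on the turning axis, z up. A flat strip runs out along its own -x to the raised steel pointer: a block 34 mm long (radially), 16 wide, 30 high, centred 178 mm from the axis along the foot's -x. That direction is the front; it lies up to 0.35 rad either side of the world's -x.
- disc: Plywood turntable, 300 mm across, 16 thick. Origin at the centre of its upper face, 28 mm above the bench, z up; x, y turn with it. Six wooden pegs, 16 mm diameter, 55 tall (tops 83 mm above the bench), stand 140 mm from the axis at 0, 60, 120, 180, 240, 300 degrees from its x. Turns freely either way over a full turn with slight drag (1.3 N at a peg), stays where left.
- feeder: White plastic bird feeder, loose on the disc: round seed tray 72 mm across at the foot, tube 51 mm across, ribbed twist cap 60 mm across, small wire loop on top; 110 mm tall. Origin at the centre of its underside, about 52 mm from the turning axis. Two dark ports and short perches on its own +y and -y sides; which way they look does not matter.
- tumbler: Clear glass tumbler, 68 mm across the rim, 85 mm tall, loose and upright on the disc about 52 mm from the axis. Origin at the centre of its underside.
- pot: Green hard silicone plant pot, 72 mm across the rim, 65 mm tall, loose and upright on the disc about 52 mm from the axis. Origin at the centre of its underside.
- trowel: Steel hand trowel with a wooden handle lying on the bench beside the turntable, about 335 mm long along its x (handle to -x), 76 mm wide, 30 mm high. Origin under the neck end of the blade.
- canes: Bundle of five bamboo canes, 300 mm long along its x, held at the middle by a black plastic clamp (30 x 50 mm, 48 mm high with its wing nut), lying on the bench beside the turntable. Origin under the clamp.
Not all that is in view belongs to the job. Leave any blue look-alike of the feeder alone.

How it is judged:
At the end, for the whole second after the job is handed in: The feeder stands at the front: its centre within 12 mm to either side of the line from the axis to the pointer and on the pointer's side. The disc is at rest; feeder, tumbler and pot stand upright on it, within 75 mm of its axis; trowel and canes have moved less than 20 mm (y of feeder in the frame of foot between -0.012 and 0.012 m and x of feeder in the frame of foot below -0.035 m and angular speed of disc below 0.05 rad/s and horizontal distance between each of feeder, tumbler, pot and disc below 0.075 m and angle between each of feeder, tumbler, pot's own z axis and vertical below 0.1 rad and z of each of feeder, tumbler, pot in the frame of disc below 0.006 m and linear speed of each of feeder, tumbler, pot below 0.02 m/s and distance of each of trowel, canes from where it was at the start of the episode below 0.02 m); the robot touches nothing.
It fails at once if the robot touches the feeder, tumbler or pot (over 0.5 N) (contact force between any of the fingers, the arm and feeder above 0.5 N or contact force between any of the fingers, the arm and tumbler above 0.5 N or contact force between any of the fingers, the arm and pot above 0.5 N).
It fails at once if the feeder, tumbler or pot is lifted (z of any of feeder, tumbler, pot in the frame of disc above 0.015 m).
It fails at once if the feeder, tumbler or pot is toppled (angle between any of feeder, tumbler, pot's own z axis and vertical above 0.35 rad).
It fails at once if the trowel or the canes are moved (distance of any of trowel, canes from where it was at the start of the episode above 0.02 m).
It also fails if it takes over 72 s, if anything falls off the work surface, if the arm or the gripper's body presses on something with over 40 N, if the wrist force passes 120 N, or if a joint passes its speed limit or range.

## Working session

There is one attempt and no reset: what is moved stays moved. The work goes in short steps, Python scripts to look and compute and a tool call to move; the robot and the scene stay as the last step left them, time stands still between calls to the robot, and variables do not carry over. Pictures are saved under pics/ and viewed, at most 10 in all, crops included, and the job is handed in when it is done.

Besides the shell and the picture viewer there is one more tool, called after "Emit:" as name(argument=value, ...) on one line, values as JSON. drive_tool: Moves the arm, as the interface text tells. Its arguments: {"type":"object","properties":{"series":{"type":"array"}},"required":["series"]}

```bash
mkdir -p pics; cat > h.py <<'E'
import numpy as np, cv2
from station import telemetry, read_camera, arm
from scipy.spatial.transform import Rotation as R
def cam(n):
    d=read_camera(n); f=200/np.tan(np.radians(d["fovy"])/2)
    K=np.array([[f,0,d["cx"]],[0,f,d["cy"]],[0,0,1]])
    return d["frame"],K,np.array(d["rvec"],float).ravel(),np.array(d["tvec"],float).ravel()
def plane(c,uv,z):
    _,K,r,t=c; M=cv2.Rodrigues(r)[0]; C=-M.T@t
    d=(M.T@np.linalg.inv(K)@np.c_[np.atleast_2d(uv),np.ones(len(np.atleast_2d(uv)))].T).T
    return C+d*((z-C[2])/d[:,2])[:,None]
def proj(c,P):
    _,K,r,t=c; return cv2.projectPoints(np.array(P,float).reshape(-1,1,3),r,t,K,None)[0].reshape(-1,2)
def save(n,im): cv2.imwrite("pics/"+n,im[...,::-1])
E
python3 - <<'E'
from h import *
for n in("top","scene"):
    c=cam(n); save(n+"0.png",c[0]); M=cv2.Rodrigues(c[2])[0]; print(n,c[1][0,0],-M.T@c[3])
    np.savez(n+"0.npz",*c)
s=telemetry.observe(); print(s["eef_pos"],s["tcp_rot"],s["time_s"],s["gripper_width"])
E
```

```text
top 514.5339633328136 [0.41956448 0.00126476 1.18080365]
scene 515.1602936650414 [ 1.57464583 -0.62449136  1.05293935]
[ 0.18681735 -0.70010043  0.23486313] [ 9.91505979e-01  1.30059360e-01 -1.56529932e-04 -6.57358889e-04] 0.1 0.09326538251027534
```

View pics/top0.png

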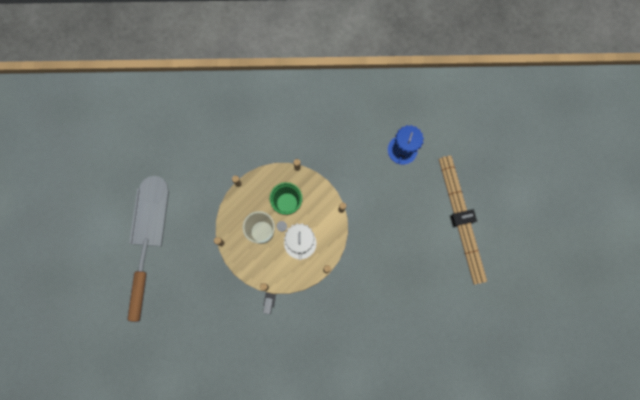

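View pics/scene0.png

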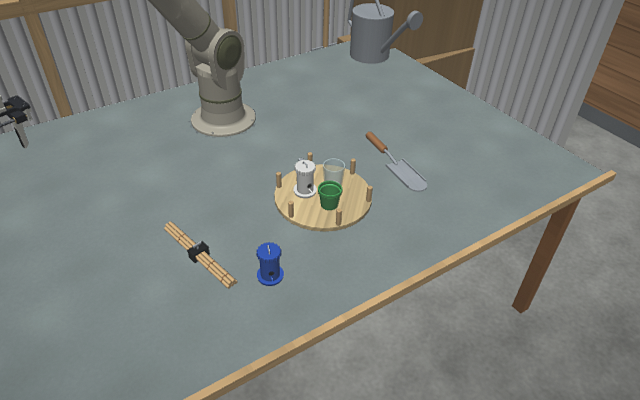

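Top view: the turntable is centred near (282,227) with image down = world -x. The pointer is at (268,303), the white feeder at (300,240), the tumbler at (259,228) and the pot at (286,199). Candidates for the feeder are the white one at (300,240) on the disc and the blue one at (405,145) on the bench. I choose the white one and will check it in a crop.

```bash
cat > m.py <<'E'
from h import *
def measure(c,out=None):
    im=c[0]; hsv=cv2.cvtColor(im,cv2.COLOR_RGB2HSV)
    roi=np.zeros(im.shape[:2],np.uint8); cv2.circle(roi,(282,227),95,255,-1)
    wood=cv2.inRange(hsv,(10,60,90),(28,255,255))&roi
    cn=max(cv2.findContours(wood,0,1)[0],key=cv2.contourArea).reshape(-1,2)
    P=plane(c,cn.astype(float),0.028)[:,:2]
    ctr=np.array([0.36,0.08])
    from scipy.optimize import least_squares
    f=least_squares(lambda p:np.hypot(*(P-p[:2]).T)-p[2],[*P.mean(0),.15],loss='soft_l1',f_scale=.002).x
    wh=cv2.inRange(hsv,(0,0,175),(180,45,255))&roi
    cc=[k for k in cv2.findContours(wh,0,1)[0] if cv2.contourArea(k)>60]
    return f,[(cv2.contourArea(k),cv2.minEnclosingCircle(k)) for k in cc],hsv,wood
E
python3 - <<'E'
from m import *
z=np.load("top0.npz"); c=tuple(z[k] for k in z.files)
f,w,hsv,_=measure(c); print("disc",f)
for a,(p,r) in w: print(a,p,r,plane(c,p,.04),plane(c,p,.1))
for n,uv in dict(p0=(297,163),p1=(236,180),p2=(218,241),p3=(264,287),p4=(327,269),p5=(343,208)).items():
    q=plane(c,uv,.083)[0]; d=q[:2]-f[:2]; print(n,q[:2].round(3),np.hypot(*d).round(3),np.degrees(np.arctan2(d[1],d[0])).round(1))
for uv in((269,299),(268,308)):
    q=plane(c,uv,.03)[0]; d=q[:2]-f[:2]; print("ptr",q[:2],np.hypot(*d),np.degrees(np.arctan2(d[1],d[0])))
cr=c[0][150:325,200:360]; save("crop.png",cv2.resize(cr,None,fx=3.4,fy=3.4,interpolation=cv2.INTER_CUBIC))
E
```

```text
disc [0.58470559 0.05986528 0.14756292]
873.0 (299.1978759765625, 241.15257263183594) 17.938291549682617 [[0.54855085 0.02006862 0.04      ]] [[0.54176688 0.01907964 0.1       ]]
269.5 (262.5, 232.5) 10.606701850891113 [[0.56941124 0.10154197 0.04      ]] [[0.56153012 0.09626794 0.1       ]]
p0 [0.717 0.022] 0.137 -16.1
p1 [0.68  0.156] 0.135 45.0
p2 [0.547 0.193] 0.138 105.7
p3 [0.449 0.095] 0.141 165.7
p4 [ 0.483 -0.039] 0.141 -135.8
p5 [ 0.614 -0.077] 0.14 -77.9
ptr [0.42379417 0.08822372] 0.16339120583540553 170.00503717213988
ptr [0.40454973 0.09045931] 0.182735127687706 170.36199116873095
```

View pics/crop.png

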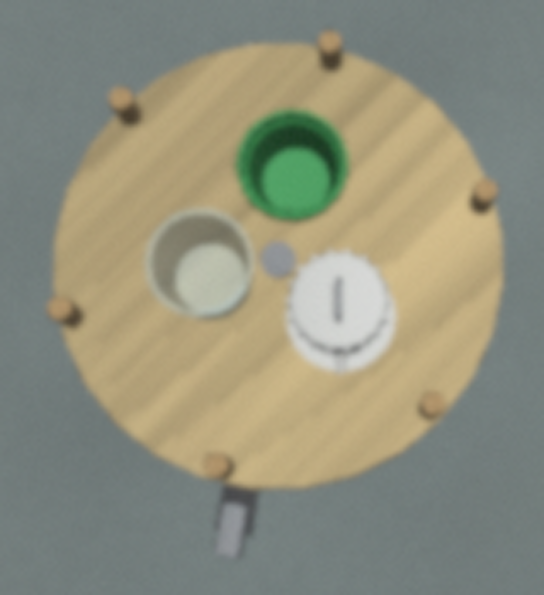

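The crop shows the white feeder at crop (339,310), i.e. px (300,243), with cap, loop and tray. The hub is at crop (278,260), and the six pegs and the pointer top at crop (231,530) are clear. The feeder sits beside the near-right peg at px (327,269). I will swing that peg toward the pointer with the fingers straddling it.

```bash
python3 - <<'E'
from m import *
z=np.load("top0.npz"); c=tuple(z[k] for k in z.files)
px=lambda x,y:(200+x/3.4-.35,150+y/3.4-.35)
hub=plane(c,px(278,260),.03)[0]
pegs=np.array([plane(c,px(*p),.083)[0][:2] for p in((329,41),(121,98),(58,307),(216,463),(433,402),(487,190))])
ctr=pegs.mean(0); print("hub",hub,"pegctr",ctr)
ang=lambda q:np.degrees(np.arctan2(*(q[:2]-ctr)[::-1])).round(1)
for q in pegs: print(q.round(4),np.hypot(*(q-ctr)).round(4),ang(q))
pt=plane(c,px(231,530),.03)[0]; fe=plane(c,px(340.5,317.5),.036)[0]; fc=plane(c,px(338,302),.125)[0]
for n,q in(("ptr",pt),("tray",fe),("cap",fc)): print(n,q,np.hypot(*(q[:2]-ctr)),ang(q))
s=telemetry.observe(); M=R.from_quat(s["tcp_rot"]).as_matrix(); print(M.round(3))
print("above peg shift",M.T@(np.r_[pegs[4],.2]-s["eef_pos"])*1000)
E
```

```text
hub [0.58440276 0.05982087 0.03      ] pegctr [0.58485787 0.05949946]
[0.7195 0.023 ] 0.1395 -15.2
[0.6839 0.1573] 0.1392 44.7
[0.5496 0.1955] 0.1405 104.5
[0.451  0.0964] 0.1388 164.6
[ 0.4858 -0.0387] 0.1395 -135.2
[ 0.6194 -0.0765] 0.1403 -75.7
ptr [0.40984278 0.09134003 0.03      ] 0.17788789207366137 169.7
tray [0.54477822 0.01885974 0.036     ] 0.05707859591672158 -134.6
cap [0.54447541 0.01886863 0.125     ] 0.05728532034127948 -134.8
[[ 0.966  0.258 -0.   ]
 [ 0.258 -0.966  0.001]
 [-0.    -0.001 -1.   ]]
above peg shift [ 459.48092583 -561.8637524    35.55440329]
```

Emit:
drive_tool(series=[[[25,-31,0],[0,0,-0.05],-1],[[50,-62,0],[0,0,-0.1],-1],[[75,-92,0],[0,0,-0.15],-1],[[100,-122,0],[0,0,-0.2],-1],[[125,-153,0],[0,0,-0.26],-1],[[150,-184,0],[0,0,-0.32],-1],[[175,-214,0],[0,0,-0.38],-1],[[200,-245,0],[0,0,-0.44],-1],[[225,-275,0],[0,0,-0.5],-1],[[230,-281,0],[0,0,-0.52],-1]])

```text
time_s: 0.93
eef_pos: [0.339, -0.3639, 0.2356]
tcp_rot: [0.923, 0.385, 0.001, -0.001]
wrist_force: [-0.4, 0.6, 0.1]
gripper_width: 0.093
finger_force: 0.0
```

```bash
cat > g.py <<'E'
from h import *
import sys
x,y,zz,yaw=map(float,sys.argv[1:5])  # world target, tool-y line angle deg
s=telemetry.observe(); r=R.from_quat(s["tcp_rot"]); M=r.as_matrix()
print(s["time_s"],np.round(s["eef_pos"],4),"F",np.round(s["wrist_force"],1),"yang",np.degrees(np.arctan2(M[1,1],M[0,1])),"tilt",M[:,2].round(3))
a=np.radians(yaw); T=np.array([[-np.sin(a),np.cos(a),0],[np.cos(a),np.sin(a),0],[0,0,-1]]).T
print("shift",(M.T@(np.array([x,y,zz])-s["eef_pos"])*1000).round(1),"turn",(r.inv()*R.from_matrix(T)).as_rotvec().round(3))
E
python3 g.py 0.4858 -0.0387 0.2 -45.2
```

```text
0.9333 [ 0.339  -0.3639  0.2356] F [-0.4  0.6  0.1] yang -44.705721675285226 tilt [ 0.     0.002 -1.   ]
shift [ 334.4 -124.4   36.4] turn [-0.001 -0.002  0.009]
```

Emit:
drive_tool(series=[[[35,-13,0],[0,0,0],-1],[[72,-27,0],[0,0,0],-1],[[110,-41,0],[0,0,0],-1],[[148,-55,5],[0,0,0],-1],[[186,-69,10],[0,0,0],-1],[[224,-83,15],[0,0,0],-1],[[262,-97,25],[0,0,0],-1],[[300,-112,36],[0,0,0],-1],[[334,-124,36],[0,0,0],-1],[[334,-124,36],[0,0,0],-1]])

```text
time_s: 1.77
eef_pos: [0.4898, -0.0394, 0.1992]
tcp_rot: [0.923, 0.384, 0.001, -0.001]
wrist_force: [0.5, 0.8, -0.3]
gripper_width: 0.0928
finger_force: 0.0
```

```bash
python3 g.py 0.4858 -0.0387 0.085 -45.2; python3 - <<'E'
from h import *
save("wrist1.png",cam("wrist")[0])
E
```

```text
1.7667 [ 0.4898 -0.0394  0.1992] F [ 0.5  0.8 -0.3] yang -44.777482211906595 tilt [ 0.002  0.003 -1.   ]
shift [ -2.7  -3.2 114.2] turn [-0.001 -0.004  0.007]
```

View pics/wrist1.png

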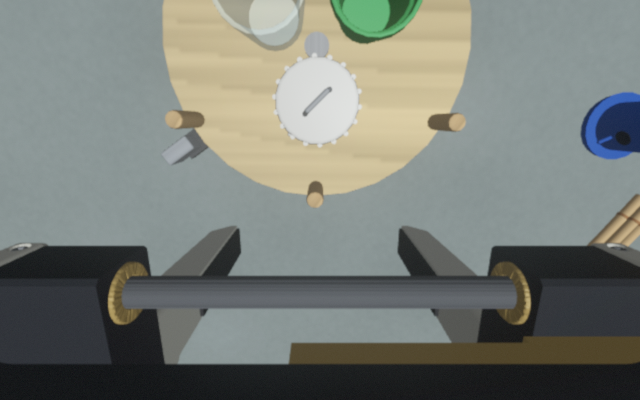

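The wrist view shows peg 4 at (315,195), laterally between the open fingers, with the feeder beyond it at (318,100). I'll cross-check the peg position from this view.

```bash
python3 - <<'E'
from h import *
c=cam("wrist"); M=cv2.Rodrigues(c[2])[0]; print("cam",-M.T@c[3])
print(plane(c,(315.5,201),.083),plane(c,(317,99),.138),plane(c,(179,150),.03), proj(c,[[.4858,-.0387,.083]]))
E
```

```text
cam [0.53678903 0.00513105 0.34887833]
[[ 0.48324918 -0.04345332  0.083     ]] [[0.54480025 0.01548519 0.138     ]] [[0.41048605 0.08697843 0.03      ]] [[313.7728249  195.50180136]]
```

Emit:
drive_tool(series=[[[-2,-1,10],[0,0,0],-1],[[-4,-2,30],[0,0,0],-1],[[-4,-2,55],[0,0,0],-1],[[-4,-2,80],[0,0,0],-1],[[-4,-2,100],[0,0,0],-1],[[-4,-2,114],[0,0,0],-1],[[-4,-2,114],[0,0,0],0.25],[[-4,-2,114],[0,0,0],0.25],[[-4,-2,114],[0,0,0],0.25],[[-4,-2,114],[0,0,0],0.25]])

```text
time_s: 2.7
eef_pos: [0.4828, -0.0486, 0.0867]
tcp_rot: [0.925, 0.38, 0.001, 0.0]
wrist_force: [0.2, 0.7, -0.1]
gripper_width: 0.071
finger_force: 0.0
```

```bash
cat > arc.py <<'E'
from h import *
import sys
# rows for arc from current angle to target angle a1 (deg) about ctr at radius .140, tool y along tangent
a1=float(sys.argv[1]); n=int(sys.argv[2]); C=np.array([.5848,.0596])
s=telemetry.observe(); r=R.from_quat(s["tcp_rot"]); M=r.as_matrix(); p=np.array(s["eef_pos"])
d=p[:2]-C; a0=np.degrees(np.arctan2(d[1],d[0]))%360
print(s["time_s"],p.round(4),"ang",a0,"rad",np.hypot(*d),"F",np.round(s["wrist_force"],1),s["gripper_width"])
for k in range(1,n+1):
    a=np.radians(a0+(a1-a0)*k/n); q=np.r_[C+.14*np.array([np.cos(a),np.sin(a)]),.085]
    y=np.array([-np.sin(a),np.cos(a),0]); z=np.array([0,0,-1]); T=np.array([np.cross(y,z),y,z]).T
    print((M.T@(q-p)*1000).round(0),(r.inv()*R.from_matrix(T)).as_rotvec().round(2))
E
python3 arc.py 205 5
```

```text
2.7 [ 0.4828 -0.0486  0.0867] ang 226.68401668004518 rad 0.14868083954023695 F [ 0.2  0.7 -0.1] 0.07100906323002659
[  9. -11.   2.] [ 0.   -0.    0.04]
[ 10. -21.   2.] [ 0.   -0.    0.12]
[ 11. -32.   2.] [ 0.   -0.    0.19]
[ 14. -42.   2.] [ 0.   -0.    0.27]
[ 17. -52.   2.] [ 0.   -0.    0.34]
```

Emit:
drive_tool(series=[[[4,-1,1],[0,0,0],0.25],[[6,-2,1],[0,0,0],0.25],[[6,-2,1],[0,0,0],0.25],[[6,-2,1],[0,0,0],0.25],[[6,-2,1],[0,0,0],0.25],[[6,-2,1],[0,0,0],0.25]])

```text
time_s: 3.2
eef_pos: [0.4852, -0.0422, 0.0846]
tcp_rot: [0.925, 0.381, -0.0, 0.0]
wrist_force: [0.0, -0.9, -0.2]
gripper_width: 0.0357
finger_force: 0.0
```

```bash
python3 arc.py 200 10
```

```text
3.2 [ 0.4852 -0.0422  0.0846] ang 225.64093143042678 rad 0.14243465114793308 F [ 0.  -0.9 -0.2] 0.03566123781774713
[ 2. -6. -0.] [-0.    0.    0.03]
[  3. -13.  -0.] [0.   0.   0.07]
[  3. -19.  -0.] [0.   0.   0.12]
[  4. -25.  -0.] [0.   0.   0.16]
[  5. -31.  -0.] [0.   0.   0.21]
[  7. -37.  -0.] [0.   0.   0.25]
[  9. -43.  -0.] [0.  0.  0.3]
[ 11. -49.  -0.] [0.   0.   0.34]
[ 13. -55.  -0.] [0.   0.   0.39]
[ 15. -61.  -0.] [0.   0.   0.43]
```

Emit:
drive_tool(series=[[[1,-3,0],[0,0,0.02],0.25],[[1,-6,0],[0,0,0.03],0.25],[[2,-9,0],[0,0,0.05],0.25],[[3,-13,0],[0,0,0.07],0.25],[[3,-18,0],[0,0,0.11],0.25],[[4,-23,0],[0,0,0.15],0.25],[[5,-28,0],[0,0,0.19],0.25],[[6,-33,0],[0,0,0.22],0.25],[[7,-37,0],[0,0,0.25],0.25],[[8,-40,0],[0,0,0.28],0.25]])

```text
time_s: 4.03
eef_pos: [0.4623, -0.0079, 0.0846]
tcp_rot: [0.969, 0.247, -0.0, 0.0]
wrist_force: [-0.9, -2.2, 1.0]
gripper_width: 0.0348
finger_force: 0.7
```

```bash
python3 arc.py 185 6; python3 - <<'E'
from h import *
save("top1.png",cam("top")[0])
E
```

```text
4.0333 [ 0.4623 -0.0079  0.0846] ang 208.85294404268774 rad 0.13981861484144212 F [-0.9 -2.2  1. ] 0.03481192030971989
[  0. -10.  -0.] [0.   0.   0.06]
[  1. -19.  -0.] [0.   0.   0.13]
[  3. -29.  -0.] [0.  0.  0.2]
[  5. -38.  -0.] [0.   0.   0.27]
[  8. -48.  -0.] [0.   0.   0.34]
[ 11. -57.  -0.] [0.   0.   0.41]
```

View pics/top1.png

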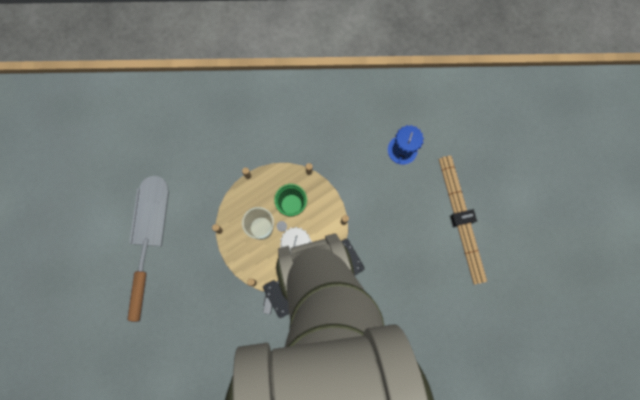

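The disc is turning: the pegs have moved about 12° and the feeder is at (295,238), clear of the gripper. I'll continue the arc.

Emit:
drive_tool(series=[[[0,-4,0],[0,0,0.03],0.25],[[0,-9,0],[0,0,0.06],0.25],[[1,-14,0],[0,0,0.09],0.25],[[1,-19,0],[0,0,0.13],0.25],[[2,-24,0],[0,0,0.17],0.25],[[3,-29,0],[0,0,0.2],0.25],[[4,-34,0],[0,0,0.24],0.25],[[5,-39,0],[0,0,0.28],0.25],[[6,-43,0],[0,0,0.31],0.25],[[8,-46,0],[0,0,0.33],0.25]])

```text
time_s: 4.92
eef_pos: [0.4472, 0.0364, 0.0846]
tcp_rot: [0.996, 0.084, -0.0, 0.0]
wrist_force: [-0.6, -1.6, -0.2]
gripper_width: 0.0349
finger_force: 0.8
```

```bash
python3 arc.py 166 5
```

```text
4.9167 [0.4472 0.0364 0.0846] ang 189.55806344959174 rad 0.13953464534671078 F [-0.6 -1.6 -0.2] 0.03492071485172409
[  0. -11.  -0.] [0.   0.   0.08]
[  1. -23.  -0.] [0.   0.   0.17]
[  4. -34.  -0.] [0.   0.   0.25]
[  7. -45.  -0.] [0.   0.   0.33]
[ 11. -56.  -0.] [0.   0.   0.41]
```

Emit:
drive_tool(series=[[[0,-4,0],[0,0,0.03],0.25],[[0,-9,0],[0,0,0.06],0.25],[[0,-14,0],[0,0,0.1],0.25],[[1,-19,0],[0,0,0.14],0.25],[[2,-24,0],[0,0,0.18],0.25],[[3,-29,0],[0,0,0.21],0.25],[[4,-34,0],[0,0,0.25],0.25],[[5,-39,0],[0,0,0.28],0.25],[[6,-42,0],[0,0,0.3],0.25],[[7,-44,0],[0,0,0.32],0.25]])

```text
time_s: 5.75
eef_pos: [0.4468, 0.0811, 0.0845]
tcp_rot: [0.997, -0.075, -0.0, 0.0]
wrist_force: [-2.2, -0.6, 0.4]
gripper_width: 0.0348
finger_force: 0.8
```

```bash
python3 arc.py 165.3 3; python3 - <<'E'
from h import *
c=cam("top"); save("top2.png",c[0]); 
c=cam("scene"); np.savez("s2.npz",*c); save("both2.png",np.hstack([cv2.resize(cv2.imread("pics/top2.png")[150:350,180:400,::-1],(440,400)),c[0][110:270,230:390].repeat(2,0).repeat(2,1)[:400] if 0 else cv2.resize(c[0][110:270,230:390],(360,400))]))
E
```

```text
5.75 [0.4468 0.0811 0.0845] ang 171.15260972689856 rad 0.1396389623128713 F [-2.2 -0.6  0.4] 0.03480850650139306
[-0. -5. -0.] [0.   0.   0.04]
[  0. -10.  -0.] [0.   0.   0.07]
[  0. -14.  -0.] [0.   0.   0.11]
```

View pics/both2.png

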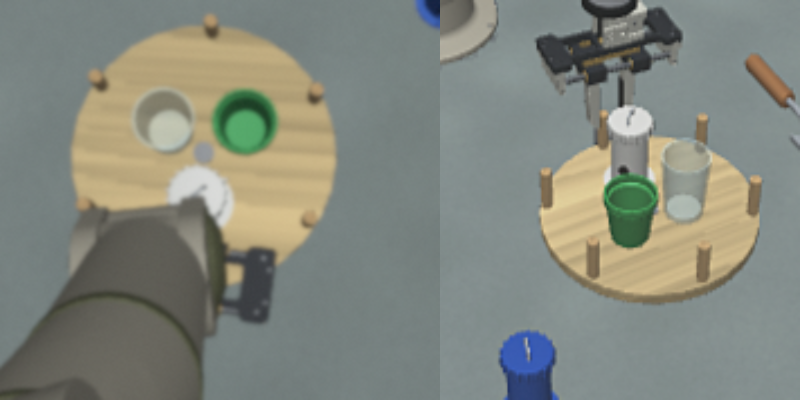

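All three items stand upright, and the feeder is nearly at the front at crop (200,195). I'll do the last 5-6°, then back off a little so the peg is free of the finger, open and lift.

Emit:
drive_tool(series=[[[0,-3,0],[0,0,0.02],0.25],[[0,-6,0],[0,0,0.04],0.25],[[0,-9,0],[0,0,0.07],0.25],[[0,-12,0],[0,0,0.09],0.25],[[0,-14,0],[0,0,0.11],0.25],[[0,-14,0],[0,0,0.11],0.25],[[0,-14,0],[0,0,0.11],0.25]])

```text
time_s: 6.43
eef_pos: [0.4491, 0.0947, 0.0846]
tcp_rot: [0.992, -0.129, -0.0, -0.0]
wrist_force: [0.1, -1.2, -0.5]
gripper_width: 0.0347
finger_force: 0.0
```

Emit:
drive_tool(series=[[[0,2,0],[0,0,0],0],[[0,2,0],[0,0,0],-0.2],[[0,2,0],[0,0,0],-0.2],[[0,2,0],[0,0,0],-0.2],[[0,2,-20],[0,0,0],-0.2],[[0,2,-45],[0,0,0],-0.2],[[0,2,-75],[0,0,0],-0.2],[[0,2,-110],[0,0,0],-0.2],[[0,2,-140],[0,0,0],-0.2],[[0,2,-160],[0,0,0],-0.2]])

```text
time_s: 7.27
eef_pos: [0.4491, 0.0923, 0.2473]
tcp_rot: [0.992, -0.129, 0.001, -0.001]
wrist_force: [0.2, 0.4, -0.4]
gripper_width: 0.0556
finger_force: 0.0
```

```bash
python3 g.py 0.33 -0.4 0.24 -75
```

```text
7.2667 [0.4491 0.0923 0.2473] F [ 0.2  0.4 -0.4] yang -104.87250445945716 tilt [ 0.002  0.001 -1.   ]
shift [ 11.2 506.4   6.6] turn [-0.001 -0.002 -0.521]
```

Emit:
drive_tool(series=[[[5,35,0],[0,0,0],-0.2],[[12,73,0],[0,0,0],-0.2],[[20,112,0],[0,0,0],-0.2],[[28,150,0],[0,0,0],-0.2],[[34,190,0],[0,0,0],-0.2],[[38,228,0],[0,0,0],-0.2],[[40,266,0],[0,0,0],-0.2],[[40,300,0],[0,0,0],-0.2],[[40,330,0],[0,0,0],-0.2],[[40,340,0],[0,0,0],-0.2]])

```text
time_s: 8.1
eef_pos: [0.3985, -0.2505, 0.2449]
tcp_rot: [0.991, -0.132, 0.0, 0.001]
wrist_force: [-0.0, -0.3, -0.6]
gripper_width: 0.056
finger_force: 0.0
```

```bash
python3 - <<'E'
from h import *
s=telemetry.observe();print(s["eef_pos"],s["time_s"])
c=cam("top"); np.savez("top3.npz",*c)
save("top3.png",cv2.resize(c[0][150:325,200:360],None,fx=3.4,fy=3.4,interpolation=cv2.INTER_CUBIC))
E
```

```text
[ 0.39853619 -0.2505332   0.24485779] 8.1
```

View pics/top3.png

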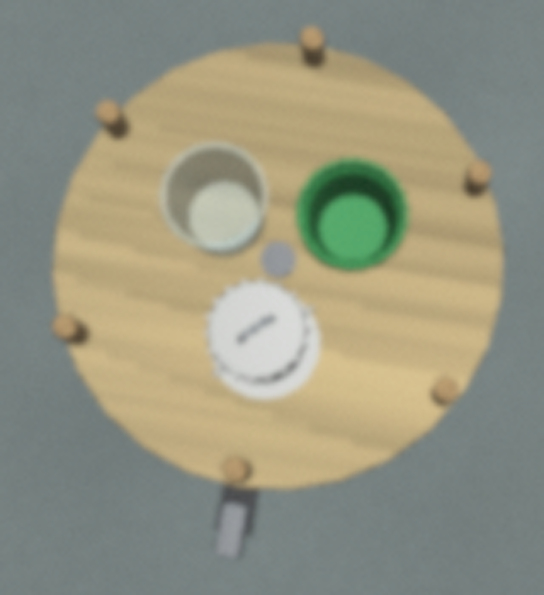

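The feeder's tray is now centred at crop (265.5,344.5) and its cap at (257,331), with the pointer at (231,530). The gripper is out of the crop. I'll measure the offset from the line.

```bash
python3 - <<'E'
from h import *
z=np.load("top3.npz"); c=tuple(z[k] for k in z.files)
px=lambda x,y:(200+x/3.4-.35,150+y/3.4-.35)
C=np.array([.5848,.0596]); u=plane(c,px(231,530),.03)[0][:2]-C; u/=np.hypot(*u)
for uv,h in((px(265.5,344.5),.036),(px(258,330),.125)):
    d=plane(c,uv,h)[0][:2]-C; print("along",d@u*1e3,"off",(u[0]*d[1]-u[1]*d[0])*1e3)
E
```

```text
along 57.37703635332147 off 1.777755095860532
along 56.86042654398226 off 2.422058577768388
```

The feeder is about 2 mm off the line (12 mm allowed) and 57 mm out on the pointer's side. Robot is clear, so I'll hand it in.

```bash
python3 -c "
from station import arm
print(arm.finish_job())"
```

```text
the job is handed in; nothing more can be done
None
```

I turned the disc by its near peg until the feeder stood at the front, measured about 2 mm off the pointer line (12 mm allowed); items upright, robot clear, job handed in at about 8 s, and no verdict was returned.

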